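# Switch the ball sorter to its other tray

## Robot

A 6-joint arm with a two-finger parallel gripper is mounted at the origin on the work surface. World frame = base frame: x ahead of the robot, y to its left, z up, the work surface at z = 0. Lengths are in m, angles in rad, forces in N, time in s.
With the tool pointing down it reaches from about 0.25 to 0.725 m from the base axis. Payload 9.7 kg.
Tool frame: the origin (TCP) lies on the centre line of the jaws, within the pads' length; the fingertips stand 14 mm ahead of it and the grasp point (between the pads) lies 5 mm behind it; z points along the fingers, x is the direction in which the jaws open and shut, and the axes are right-handed (so a half turn about z gives the same grasp; the last joint's range is limited). The gripper opens to 85 mm and grips with 20 to 120 N. Pads are 22 mm wide; open, the fingers measure 114 mm over their backs; the gripper's body (76 mm by 85 mm) begins 54 mm behind the grasp point. The pads swing forward as they close: fully open they stand 13 mm farther back than shut.
Start: joints at [-1.138, 0.087, 0.176, 1.66, 0, 1.571], TCP at [0.231, -0.499, 0.245] pointing down, gripper open.
Joint ranges: [-3.13, 3.13], [-0.85, 1.81], [-1.15, 1.24], [-2.2, 2.28], [-1.44, 1.52], [-3.14, 3.14]. Speed limits (rad/s): [2.22, 2.22, 2.57, 3.14, 3.14, 3.14].

## Interface

Orientations are given as [roll, pitch, yaw] about the fixed x, y, z axes, in that order (R = Rz(yaw) Ry(pitch) Rx(roll)).
In Python, from station import manip gives the robot as it stands.
- The arm moves only by the shell command python3 -m inch 'ROWS' [FORCE]. ROWS is JSON, a list of rows, each an object with "rotation": the turn, a rotation vector about the tool's x, y, z in degrees, a list of three; "slide": the shift along the tool's x, y, z in cm, a list of three; "fingers": the closure, from -1 (fully open) to 1 (shut). A call has 1 to 5 rows; each row is the pose to reach, as a shift and turn from the pose measured when the call began, along the tool's axes at that moment; what a row does not reach only later rows make up. A row lasts 1/10 s, in which the tool goes at most 50 mm and 8.59 degrees, less where a joint would pass 70% of its speed; a pose out of reach is approached as far as the arm can. A call with a gripper value outside its range is refused whole. The fingers move at their own pace and stop on an object; FORCE is the grip in N (left out, the last holds). Time passes only in rows, so rows that repeat a pose let the fingers close. It gives the time, the measured TCP pose, the force and the opening at its end, in the units of the state.
- manip.get_obs(): the state, without advancing time (a new reading comes with each control period).
- manip.get_image(name): name is "scene" or "top"; returns a dict with "img" (400x640x3 uint8, blue, green, red), "depth" (400x640 float32, m along the optical axis (not along the pixel's ray), 0 where there is no reading), "fovy" (degrees; the focal length in pixels is half the picture's height over the tangent of half this angle, whatever the lens; pixels are square), "cx", "cy" (the principal point, pixels), "rvec" (rotation vector, rad) and "tvec" (3), from world to camera coordinates, as OpenCV has them. Camera axes: x right, y down, z forward; pixel columns grow to the right and rows downward; lengths in m; the calibration is good to about 2 mm. A picture is of the moment at which its call begins.
- manip.finish_job(): hands the job in, once; it reports no verdict.
Trained networks look in a picture, given as the dict that the camera call returned (one of the last four; its "shot" number tells which), for a name from the list of things; names that differ only in an ending like _2 or _b are one class to them, and where a whole thing is asked for, a point or a joint stands for the part that bears it (a point fixed in the world has none). Each returns a list of dicts, best first, with "p" (0 to 1); they miss things now and then, are a little off and sometimes report something else, mostly with a low value. They report only what shows in the picture. A call takes as long as a camera call.
- manip.masks_of(picture, label): "region" (400x640 bool, what is visible of it).
- manip.pinpoint(picture, label): "at" ([x, y, z] in m, in world coordinates, good to about 4 mm: a listed point, or the origin of a listed thing).
The state is a dict: "clock": time; "joints": joint angles; "joint_vel": joint speeds; "joint_torque": joint torques, N m; "ee_pos": TCP position; "tcp_rot": TCP orientation; "ft_force": force on the tool from outside, world axes, zero at the start; "moment": the same for the moment, N m; "finger_gap": finger opening in m.
Only numpy, scipy, OpenCV 4.12 (cv2) and the standard library are available. Lean on these libraries where they do the work, as an engineer would, in place of code of your own. Each camera call takes 0.05 s, during which the arm holds its last target.

## Task

Rock the sorter's seesaw gate over its pivot to its other side, so that it leans towards the other chute. Then push the two waiting steel balls forward off the end of the feed rails so that both run down that chute into its tray. Only push with the fingertips: do not pick up or carry the balls, and leave the loose things around the sorter where they stand.

Things in the scene. Friction and masses are not known exactly. Their poses are not given: they have to be found in the camera images.
- sorter: Fixed ball sorter. Origin on the work surface under the middle of the gate; z up, +x from the feed rails to the gate's backboard (roughly away from the robot), +y along the gate to the left tray. Gate pivot along x at y 0, z 120 mm. Past the gate's ends fixed chutes, 63 mm wide, y 118 to 198 mm either side, lead down into the trays, whose outer walls (y 321 mm) are 110 mm high.
- rail_end (a point): Front end of the two feed rails, midway between them, at rod-top height (162 mm); sorter frame x -20 mm, axes as the sorter. The rails are 8 mm rods along x, 20 mm apart, 92 mm long, falling 2.6 deg towards the robot. Balls pushed along +x drop off here, once the centre is past x -18 mm, onto the middle of the gate and roll down its low side.
- rear_stop (a point): Middle of the top of the low crossbar (8 mm rod along y) at the rails' rear, 162 mm high, sorter frame x -108 mm. The rear ball rests against it; the bar's top is 9 mm lower than the ball's centre, so a fingertip above the bar reaches the ball from behind. A ball let go on the rails rolls back to it.
- gate (a joint): Seesaw gate: trough 240 mm long (sorter y), 52 wide, -0.25 to 0.25 rad about the sorter's x axis. Positive: left (+y) end up, balls run right; negative: right end up, balls run left. Top-heavy: starts leaning on either stop; about 1 N on the raised pad tips it, past level it falls over by itself and stays. Backboard and round weight on its +x side, |y| < 65 mm, to 74 mm above the pivot.
- left_pad (a point): Centre of the upper face of the flat pad (44 x 44 mm, 4 mm thick) at the gate's left (+y) end, sticking out to the +x side; in the gate's frame 46 mm in x, 98 mm in y, 26 mm above the pivot. Height about 169 mm when raised, 121 mm when low. Axes as the gate.
- right_pad (a point): The same pad at the gate's right (-y) end (y -98 mm in the gate's frame).
- left_tray (a point): Centre of the inner floor of the open steel tray at the left (+y) end, 112 mm (x) by 122 mm (y) inside; axes as the sorter, 4 mm above the work surface.
- right_tray (a point): The same, of the tray at the right (-y) end.
- ball0_center (a point): Centre of the rear steel ball (nearest the robot), 30 mm diameter, 110 g; waits at about x -93, y 0, z 171 mm in the sorter's frame.
- ball1_center (a point): Centre of the front steel ball, 30 mm diameter, 110 g; waits touching the other, at about x -63, y 0, z 172 mm in the sorter's frame.
- bushing: Brass flanged bushing, flange 52 mm across, 40 mm high; loose, not part of the job; origin at the centre of its underside
- oiler: Grey plastic oil bottle, 44 mm diameter, 110 mm high; loose, not part of the job; origin at the centre of its underside
- vblock: Dark steel grooved block, 50 x 50 x 40 mm; loose, not part of the job; origin at the centre of its underside
- driver: Screwdriver lying on the bench, about 200 mm long, along its own x; loose, not part of the job

How it is judged:
On the way, in this order (a step that is already met when the one before it is completed fails the run):
1. the gate is rocked over to its other side and stays there (((distance of left_pad from where it was at the start of the episode above 0.0255 m and value of joint gate above 0.2 rad) or (distance of left_pad from where it was at the start of the episode above 0.0255 m and value of joint gate below -0.2 rad))), for 0.2 s.
2. both balls have run down the other chute into its tray (((distance of left_pad from where it was at the start of the episode above 0.0255 m and value of joint gate above 0.2 rad and x of ball0_center in the frame of right_tray between -0.056 and 0.056 m and y of ball0_center in the frame of right_tray between -0.062 and 0.062 m and z of ball0_center in the frame of right_tray between 0 and 0.04 m and x of ball1_center in the frame of right_tray between -0.056 and 0.056 m and y of ball1_center in the frame of right_tray between -0.062 and 0.062 m and z of ball1_center in the frame of right_tray between 0 and 0.04 m) or (distance of left_pad from where it was at the start of the episode above 0.0255 m and value of joint gate below -0.2 rad and x of ball0_center in the frame of left_tray between -0.056 and 0.056 m and y of ball0_center in the frame of left_tray between -0.062 and 0.062 m and z of ball0_center in the frame of left_tray between 0 and 0.04 m and x of ball1_center in the frame of left_tray between -0.056 and 0.056 m and y of ball1_center in the frame of left_tray between -0.062 and 0.062 m and z of ball1_center in the frame of left_tray between 0 and 0.04 m))), for 0.2 s.
At the end, for the whole second after the job is handed in: The gate rests at the end stop opposite to its start (more than 0.2 rad that way, its pad over 25.5 mm from its starting place), and both balls lie in the tray on the gate's low side, on its floor (centres less than 40 mm above it), moving slower than 0.15 m/s (((distance of left_pad from where it was at the start of the episode above 0.0255 m and value of joint gate above 0.2 rad and x of ball0_center in the frame of right_tray between -0.056 and 0.056 m and y of ball0_center in the frame of right_tray between -0.062 and 0.062 m and z of ball0_center in the frame of right_tray between 0 and 0.04 m and x of ball1_center in the frame of right_tray between -0.056 and 0.056 m and y of ball1_center in the frame of right_tray between -0.062 and 0.062 m and z of ball1_center in the frame of right_tray between 0 and 0.04 m) or (distance of left_pad from where it was at the start of the episode above 0.0255 m and value of joint gate below -0.2 rad and x of ball0_center in the frame of left_tray between -0.056 and 0.056 m and y of ball0_center in the frame of left_tray between -0.062 and 0.062 m and z of ball0_center in the frame of left_tray between 0 and 0.04 m and x of ball1_center in the frame of left_tray between -0.056 and 0.056 m and y of ball1_center in the frame of left_tray between -0.062 and 0.062 m and z of ball1_center in the frame of left_tray between 0 and 0.04 m)) and linear speed of each of ball0, ball1 below 0.15 m/s); the robot touches nothing.
It fails at once if a ball is lifted (its centre higher than 205 mm, about 35 mm above where it waits) (height (world z) of any of ball0_center, ball1_center above 0.205 m).
It fails at once if a ball is taken sideways off the feed rails (more than 35 mm aside while above 165 mm) ((y of ball0_center in the frame of sorter above 0.035 m and height (world z) of ball0_center above 0.165 m) or (y of ball0_center in the frame of sorter below -0.035 m and height (world z) of ball0_center above 0.165 m) or (y of ball1_center in the frame of sorter above 0.035 m and height (world z) of ball1_center above 0.165 m) or (y of ball1_center in the frame of sorter below -0.035 m and height (world z) of ball1_center above 0.165 m)).
It fails at once if a loose thing beside the sorter is displaced by more than 30 mm (distance of any of bushing, oiler, vblock, driver from where it was at the start of the episode above 0.03 m).
It also fails if it takes over 48 s, if anything falls off the work surface, if the arm or the gripper's body presses on something with over 40 N, if the wrist force passes 120 N, or if a joint passes its speed limit or range.

## Working session

There is one attempt and no reset: what is moved stays moved. The work goes in short steps, Python scripts to look and compute and a shell command to move; the robot and the scene stay as the last step left them, time stands still between calls to the robot, and variables do not carry over. Pictures are saved under pics/ and viewed, and the job is handed in when it is done.

```bash
mkdir -p pics; ls
cat > h.py <<'E'
from station import manip
import numpy as np, cv2
from scipy.spatial.transform import Rotation as R
def snap(name,fn):
    p=manip.get_image(name); cv2.imwrite('pics/'+fn,p['img']); return p
def cam(p):
    f=200/np.tan(np.radians(p['fovy'])/2)
    K=np.array([[f,0,p['cx']],[0,f,p['cy']],[0,0,1.]])
    return K,cv2.Rodrigues(np.array(p['rvec'],float))[0],np.array(p['tvec'],float).ravel()
def pt(p,u,v):
    K,Rm,t=cam(p); d=float(p['depth'][int(v),int(u)])
    return Rm.T@(np.linalg.inv(K)@[u,v,1]*d-t)
def proj(p,X):
    K,Rm,t=cam(p); c=K@(Rm@np.array(X)+t); return c[:2]/c[2]
E
python3 - <<'E'
from h import *
np.set_printoptions(precision=4,suppress=True)
o=manip.get_obs(); print(o)
for c in ['scene','top']:
    p=snap(c,c+'0.png')
    for n in ['sorter','rail_end','rear_stop','left_pad','right_pad','left_tray','right_tray','ball0_center','ball1_center','bushing','oiler','vblock','driver']:
        r=manip.pinpoint(p,n)
        print(c,n,[(np.round(x['at'],4),round(x['p'],2)) for x in r[:2]])
E
```

```text
pics
{'clock': 0.0, 'joints': array([-1.138 ,  0.0874,  0.1751,  1.6598, -0.    ,  1.5708]), 'joint_vel': array([ 0.0016, -0.0008,  0.0001, -0.0002, -0.0001,  0.0003]), 'joint_torque': array([  0.0047, -52.039 ,  46.4805,   0.0161,   0.0003,  -0.    ]), 'ee_pos': array([ 0.2306, -0.4991,  0.2446]), 'tcp_rot': array([ 3.1416,  0.0013, -1.138 ]), 'ft_force': array([-0.7433,  0.0292, -0.0877]), 'moment': array([-0.0162, -0.0486, -0.0335]), 'finger_gap': 0.08561620918028276}
scene sorter [(array([ 0.5551,  0.038 , -0.0016]), 0.91)]
scene rail_end [(array([0.5347, 0.027 , 0.1662]), 0.87), (array([0.4635, 0.0077, 0.1699]), 0.34)]
scene rear_stop []
scene left_pad [(array([0.5704, 0.1485, 0.1229]), 0.61)]
scene right_pad [(array([ 0.6238, -0.0349,  0.1697]), 0.63)]
scene left_tray [(array([0.4898, 0.2863, 0.0074]), 0.89)]
scene right_tray [(array([ 0.6192, -0.2124,  0.0044]), 0.77), (array([0.5384, 0.0233, 0.1635]), 0.63)]
scene ball0_center [(array([0.4609, 0.008 , 0.1726]), 0.61)]
scene ball1_center [(array([0.4927, 0.0232, 0.1753]), 0.66)]
scene bushing [(array([0.4212, 0.1903, 0.0013]),
[... 549 characters left out ...]
1199]), 0.96)]
top right_pad [(array([ 0.6215, -0.0391,  0.1689]), 0.98), (array([ 0.5572,  0.0371, -0.0014]), 0.62)]
top left_tray [(array([0.4855, 0.2856, 0.0019]), 0.94)]
top right_tray [(array([ 0.6251, -0.2075,  0.001 ]), 0.76)]
top ball0_center [(array([0.4656, 0.0143, 0.1691]), 0.48), (array([ 0.6206,  0.2127, -0.0017]), 0.35)]
top ball1_center [(array([0.4935, 0.0234, 0.1696]), 0.66)]
top bushing [(array([ 0.4234,  0.1903, -0.0013]), 0.98)]
top oiler [(array([ 0.4632, -0.1491,  0.0004]), 0.66), (array([0.5541, 0.0393, 0.0009]), 0.51)]
top vblock [(array([ 0.6242,  0.2107, -0.0021]), 0.62), (array([0.4676, 0.0134, 0.1691]), 0.4)]
top driver [(array([ 0.7057, -0.0426,  0.0019]), 0.64)]
```

View pics/scene0.png

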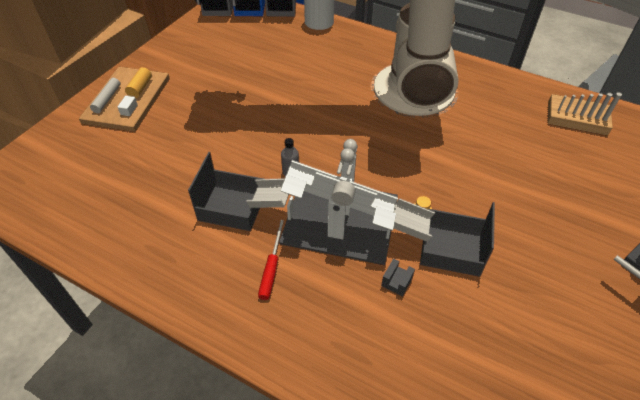

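View pics/top0.png

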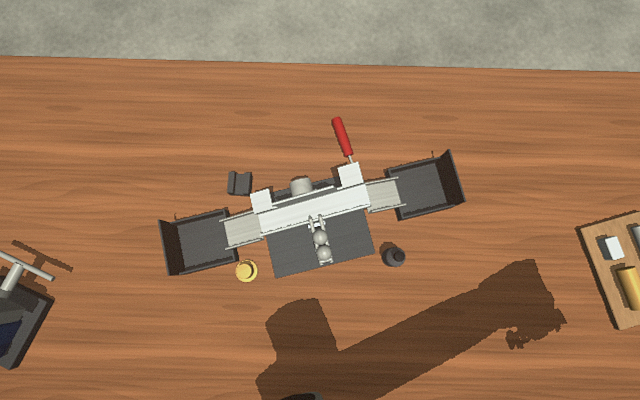

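The gate leans left: the right pad is raised at about (349,172) in the top view, and the left pad is low at (262,200). The balls wait at (322,238) and (324,254). I'll tip it with the right pad, so the balls should run to the right tray. Next I'll fit the sorter pose.

```bash
cat > fit.py <<'E'
from h import *
from scipy.optimize import least_squares
th=-0.25;c,s=np.cos(th),np.sin(th)
def pad(y): return [.046,y*c-.026*s,.12+y*s+.026*c]
M={'rail_end':[-.02,0,.162],'rear_stop':[-.108,0,.162],'left_pad':pad(.098),'right_pad':pad(-.098),'left_tray':[0,.2585,.004],'right_tray':[0,-.2585,.004],'sorter':[0,0,0],'b0':[-.093,0,.171],'b1':[-.063,0,.172]}
O=[('sorter',.5551,.038),('sorter',.5548,.0422),('rail_end',.5347,.027),('rail_end',.5356,.0268),('rear_stop',.4496,.0071),('left_pad',.5727,.1436),('left_pad',.5704,.1485),('right_pad',.6215,-.0391),('right_pad',.6238,-.0349),('left_tray',.4898,.2863),('left_tray',.4855,.2856),('right_tray',.6192,-.2124),('right_tray',.6251,-.2075),('b0',.4609,.008),('b0',.4656,.0143),('b1',.4927,.0232),('b1',.4935,.0234)]
def res(q):
    C,S=np.cos(q[2]),np.sin(q[2]); o=[]
    for n,x,y in O:
        m=M[n]; o+=[q[0]+C*m[0]-S*m[1]-x,q[1]+S*m[0]+C*m[1]-y]
    return np.array(o)
r=least_squares(res,[.555,.04,.26],loss='soft_l1',f_scale=.003)
if __name__=='__main__':
    print(r.x,np.degrees(r.x[2])); print(np.round(res(r.x).reshape(-1,2)*1e3,1).tolist())
    for n in M: print(n,np.round([*(r.x[:2]+R.from_euler('z',r.x[2]).as_matrix()[:2,:2]@M[n][:2]),M[n][2]],4))
Q=r.x
E
cat >> h.py <<'E'
def go(xs,ys,tipz):
    """tool-axes shift (cm) to put fingertip point at sorter xs,ys, height tipz; and turn"""
    from fit import Q
    o=manip.get_obs(); Rt=R.from_euler('xyz',o['tcp_rot']).as_matrix()
    t=np.array([*(Q[:2]+R.from_euler('z',Q[2]).as_matrix()[:2,:2]@[xs,ys]),tipz+.014])
    Rg=R.from_euler('xyz',[np.pi,0,Q[2]-np.pi/2]).as_matrix()
    print('slide',np.round(Rt.T@(t-o['ee_pos'])*100,2),'turn',np.round(np.degrees(R.from_matrix(Rt.T@Rg).as_rotvec()),2))
E
python3 fit.py; python3 -c "
from h import *
go(.046,-.093,.24)"
```

```text
[0.55434839 0.03703751 0.2659149 ] 15.235801589027869
[[-0.8, -1.0], [-0.5, -5.2], [0.4, 4.8], [-0.5, 5.0], [0.5, 1.6], [-0.6, 3.3], [1.7, -1.6], [0.5, 2.8], [-1.8, -1.4], [-3.4, 0.2], [0.9, 0.9], [3.1, 0.0], [-2.8, -4.9], [3.7, 4.6], [-1.0, -1.7], [0.9, -2.7], [0.1, -2.9]]
rail_end [0.5351 0.0318 0.162 ]
rear_stop [0.4501 0.0087 0.162 ]
left_pad [0.5721 0.1469 0.1209]
right_pad [ 0.622  -0.0363  0.1694]
left_tray [0.4864 0.2865 0.004 ]
right_tray [ 0.6223 -0.2124  0.004 ]
sorter [0.5543 0.037  0.    ]
b0 [0.4646 0.0126 0.171 ]
b1 [0.4936 0.0205 0.172 ]
slide [-25.18 -54.87  -0.87] turn [0.   0.   9.56]
```

```bash
python3 -m inch '[{"rotation":[0,0,4],"slide":[-1.5,-3.5,-0.5],"fingers":1},{"rotation":[0,0,8],"slide":[-3.5,-8,-0.9],"fingers":1},{"rotation":[0,0,9.6],"slide":[-5.5,-12,-0.9],"fingers":1},{"rotation":[0,0,9.6],"slide":[-7.4,-16,-0.9],"fingers":1},{"rotation":[0,0,9.6],"slide":[-9.2,-20,-0.9],"fingers":1}]' 20; python3 -c "
from h import *
go(.046,-.093,.24)"
```

```text
clock: 1.9
ee_pos: [0.3745, -0.3304, 0.2545]
tcp_rot: [-3.141, -0.001, -1.306]
ft_force: [0.0, -0.3, -0.7]
finger_gap: 0.012
slide [-21.46 -31.59   0.05] turn [-0.02 -0.03 -0.06]
```

```bash
python3 -m inch '[{"rotation":[0,0,0],"slide":[-2.4,-3.5,0],"fingers":1},{"rotation":[0,0,0],"slide":[-4.8,-7,0],"fingers":1},{"rotation":[0,0,0],"slide":[-7.2,-10.5,0],"fingers":1},{"rotation":[0,0,0],"slide":[-9.6,-14,0],"fingers":1},{"rotation":[0,0,0],"slide":[-12,-17.5,0],"fingers":1}]'; python3 -c "
from h import *
go(.046,-.093,.24)"
```

```text
clock: 2.4
ee_pos: [0.5129, -0.1672, 0.2547]
tcp_rot: [-3.141, -0.001, -1.306]
ft_force: [1.0, -1.5, -0.8]
finger_gap: 0.0004
slide [ -9.33 -13.96   0.07] turn [-0.04 -0.05 -0.05]
```

```bash
python3 -m inch '[{"rotation":[0,0,0],"slide":[-2.4,-3.5,0],"fingers":1},{"rotation":[0,0,0],"slide":[-4.8,-7,0],"fingers":1},{"rotation":[0,0,0],"slide":[-7.2,-10.5,0],"fingers":1},{"rotation":[0,0,0],"slide":[-9,-13.5,0],"fingers":1},{"rotation":[0,0,0],"slide":[-9,-13.5,0],"fingers":1}]'; python3 -c "
from h import *
go(.046,-.093,.18)"
```

```text
clock: 2.9
ee_pos: [0.6216, -0.0418, 0.2531]
tcp_rot: [3.141, 0.0, -1.302]
ft_force: [0.4, -0.5, -0.4]
finger_gap: 0.0
slide [-0.07 -0.19  5.91] turn [0.02 0.01 0.16]
```

```bash
python3 -m inch '[{"rotation":[0,0,0],"slide":[-0.1,-0.2,2.5],"fingers":1},{"rotation":[0,0,0],"slide":[-0.1,-0.2,4.5],"fingers":1},{"rotation":[0,0,0],"slide":[-0.1,-0.2,5.5],"fingers":1},{"rotation":[0,0,0],"slide":[-0.1,-0.2,5.5],"fingers":1}]'
python3 - <<'E'
from h import *
go(.046,-.093,.14); p=snap('scene','s1.png')
i=p['img'][120:280,160:520]; cv2.imwrite('pics/s1c.png',cv2.resize(i,None,fx=2.2,fy=2.2))
E
```

```text
clock: 3.3
ee_pos: [0.6223, -0.0407, 0.1969]
tcp_rot: [3.139, 0.001, -1.303]
ft_force: [0.2, -0.1, -0.5]
finger_gap: -0.0003
slide [ 0.02 -0.09  4.29] turn [0.14 0.05 0.13]
```

View pics/s1c.png

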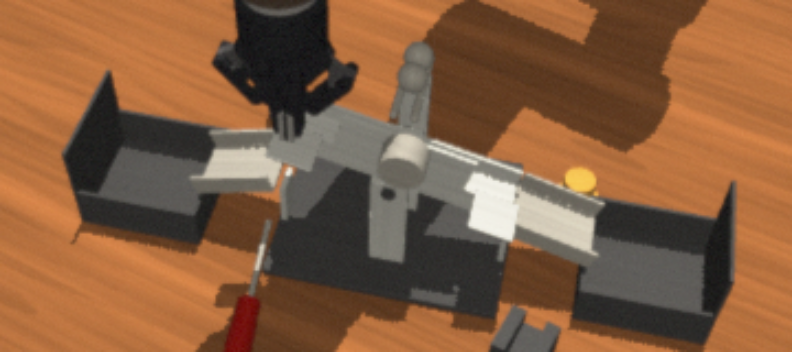

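The closed fingertips, at (288,132) in the crop, stand just above the raised right pad. I'll press now.

```bash
python3 -m inch '[{"rotation":[0,0,0],"slide":[0,-0.1,1],"fingers":1},{"rotation":[0,0,0],"slide":[0,-0.1,2],"fingers":1},{"rotation":[0,0,0],"slide":[0,-0.1,3],"fingers":1},{"rotation":[0,0,0],"slide":[0,-0.1,4],"fingers":1},{"rotation":[0,0,0],"slide":[0,-0.1,4.6],"fingers":1}]'; python3 -m inch '[{"rotation":[0,0,0],"slide":[0,0,0],"fingers":1},{"rotation":[0,0,0],"slide":[0,0,0],"fingers":1}]';  python3 - <<'E'
from h import *
p=snap('scene','s2.png')
i=p['img'][120:280,160:520]; cv2.imwrite('pics/s2c.png',cv2.resize(i,None,fx=2.2,fy=2.2))
for n in ['left_pad','right_pad']: print(n,manip.pinpoint(p,n)[:1])
E
```

```text
clock: 3.85
ee_pos: [0.6233, -0.0403, 0.1507]
tcp_rot: [3.139, 0.001, -1.303]
ft_force: [-0.1, -0.7, -0.5]
finger_gap: 0.0002
clock: 4.05
ee_pos: [0.6231, -0.0403, 0.1505]
tcp_rot: [3.139, 0.001, -1.303]
ft_force: [-0.6, 0.1, -0.0]
finger_gap: -0.0
left_pad [{'at': [0.5721, 0.136, 0.1695], 'p': 0.98}]
right_pad [{'at': [0.6288, -0.047, 0.123], 'p': 0.7}]
```

View pics/s2c.png

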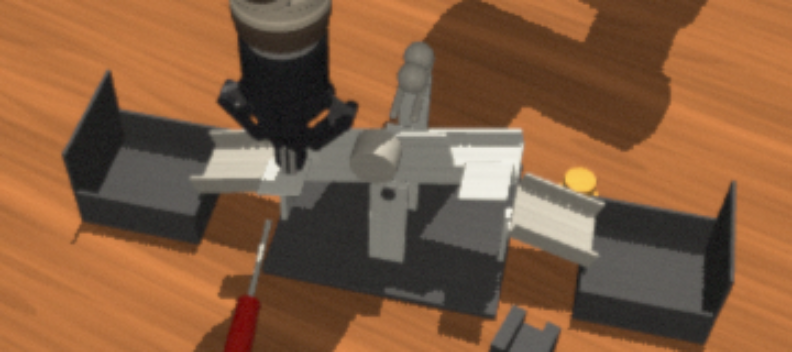

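The gate has fallen over: the left pad is now high (z about 0.17) and the right pad low (0.123). I'll lift clear and move behind the rear ball.

```bash
python3 -m inch '[{"rotation":[0,0,0],"slide":[0,0,-3],"fingers":1},{"rotation":[0,0,0],"slide":[0,0,-7],"fingers":1},{"rotation":[0,0,0],"slide":[0,0,-10.5],"fingers":1},{"rotation":[0,0,0],"slide":[0,0,-10.5],"fingers":1}]';  python3 - <<'E'
from h import *
go(-.140,0,.24)
E
```

```text
clock: 4.6
ee_pos: [0.6249, -0.0405, 0.2625]
tcp_rot: [-3.135, -0.002, -1.303]
ft_force: [0.5, -0.6, -0.2]
finger_gap: -0.0001
slide [-9.37 18.75  0.7 ] turn [-0.37 -0.12  0.13]
```

```bash
python3 -m inch '[{"rotation":[0,0,0],"slide":[-2,4,0],"fingers":1},{"rotation":[0,0,0],"slide":[-4,8,0],"fingers":1},{"rotation":[0,0,0],"slide":[-6,12,0],"fingers":1},{"rotation":[0,0,0],"slide":[-8,16,0],"fingers":1},{"rotation":[0,0,0],"slide":[-9.4,18.7,0],"fingers":1}]'; python3 -m inch '[{"rotation":[0,0,0],"slide":[0,0,0],"fingers":1}]';  python3 - <<'E'
from h import *
go(-.140,0,.169)
p=snap('top','t3.png')
for n in ['ball0_center','ball1_center','rear_stop','rail_end']: print(n,[(np.round(x['at'],4),round(x['p'],2)) for x in manip.pinpoint(p,n)[:2]])
i=p['img'][130:310,140:480]; cv2.imwrite('pics/t3c.png',cv2.resize(i,None,fx=2.3,fy=2.3))
E
```

```text
clock: 5.1
ee_pos: [0.4173, 0.001, 0.2613]
tcp_rot: [-3.134, -0.002, -1.303]
ft_force: [0.5, -0.4, 1.5]
finger_gap: 0.0001
clock: 5.2
ee_pos: [0.4148, 0.0014, 0.2624]
tcp_rot: [-3.132, -0.003, -1.302]
ft_force: [1.0, -0.7, 0.5]
finger_gap: -0.0002
slide [ 0.21 -0.33  7.95] turn [-0.54 -0.15  0.17]
ball0_center []
ball1_center [(array([0.4903, 0.0256, 0.1718]), 0.69)]
rear_stop []
rail_end [(array([0.5357, 0.0282, 0.1644]), 0.92), (array([0.4908, 0.021 , 0.17  ]), 0.34)]
```

View pics/t3c.png

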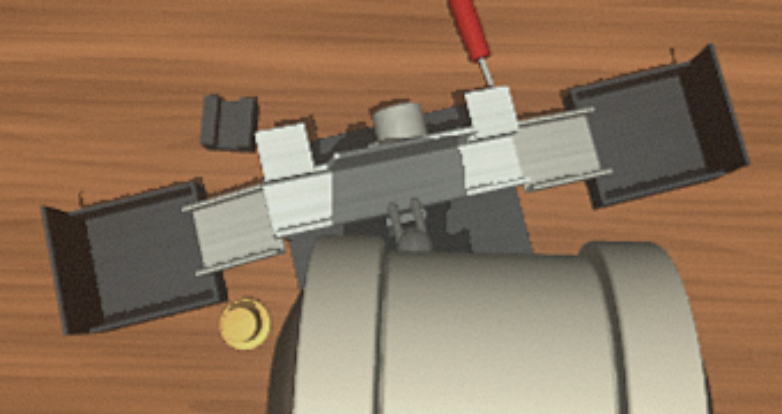

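```bash
python3 -m inch '[{"rotation":[-0.5,-0.2,0.2],"slide":[0.2,0,2.5],"fingers":1},{"rotation":[-0.5,-0.2,0.2],"slide":[0.2,0,5],"fingers":1},{"rotation":[-0.5,-0.2,0.2],"slide":[0.2,0,7],"fingers":1},{"rotation":[-0.5,-0.2,0.2],"slide":[0.2,0,8],"fingers":1},{"rotation":[-0.5,-0.2,0.2],"slide":[0.2,0,8],"fingers":1}]';  python3 - <<'E'
from h import *
go(-.119,0,.169)
p=snap('scene','s4.png')
i=p['img'][100:240,240:480]; cv2.imwrite('pics/s4c.png',cv2.resize(i,None,fx=3.3,fy=3.3))
E
```

```text
clock: 5.95
ee_pos: [0.4191, -0.0013, 0.1797]
tcp_rot: [3.137, 0.002, -1.306]
ft_force: [0.7, -0.2, 0.5]
finger_gap: 0.0003
slide [-0.14 -2.16 -0.34] turn [ 0.24  0.11 -0.09]
```

View pics/s4c.png

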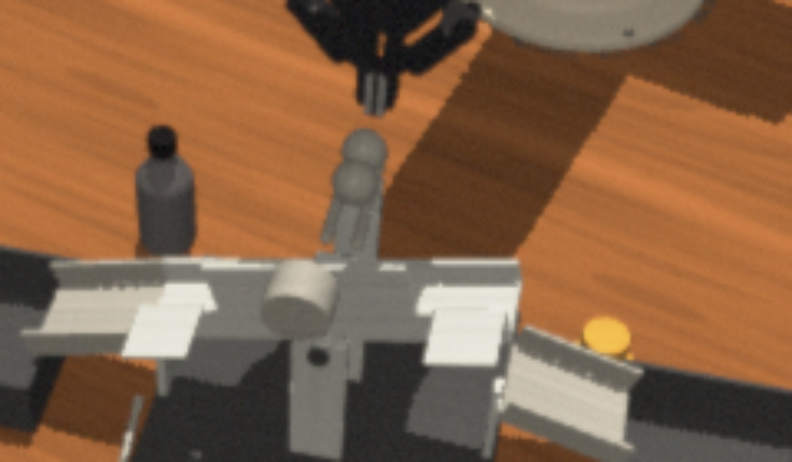

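The fingertips at (375,110) are lined up behind the rear ball at (363,150). I'll push slowly, first until the front ball drops.

```bash
python3 -m inch '[{"rotation":[0,0,0],"slide":[-0.1,-0.5,-0.4],"fingers":1},{"rotation":[0,0,0],"slide":[-0.1,-1.2,-0.4],"fingers":1},{"rotation":[0,0,0],"slide":[-0.1,-1.9,-0.4],"fingers":1},{"rotation":[0,0,0],"slide":[-0.1,-2.6,-0.4],"fingers":1},{"rotation":[0,0,0],"slide":[-0.1,-3.3,-0.4],"fingers":1}]';  python3 - <<'E'
from h import *
go(-.074,0,.170)
p=snap('scene','s5.png')
i=p['img'][100:240,240:480]; cv2.imwrite('pics/s5c.png',cv2.resize(i,None,fx=3.3,fy=3.3))
E
```

```text
clock: 6.5
ee_pos: [0.4517, 0.0086, 0.1849]
tcp_rot: [3.139, 0.001, -1.306]
ft_force: [-1.2, -0.9, 1.3]
finger_gap: -0.0001
slide [-0.05 -3.25  0.08] turn [ 0.16  0.09 -0.08]
```

View pics/s5c.png

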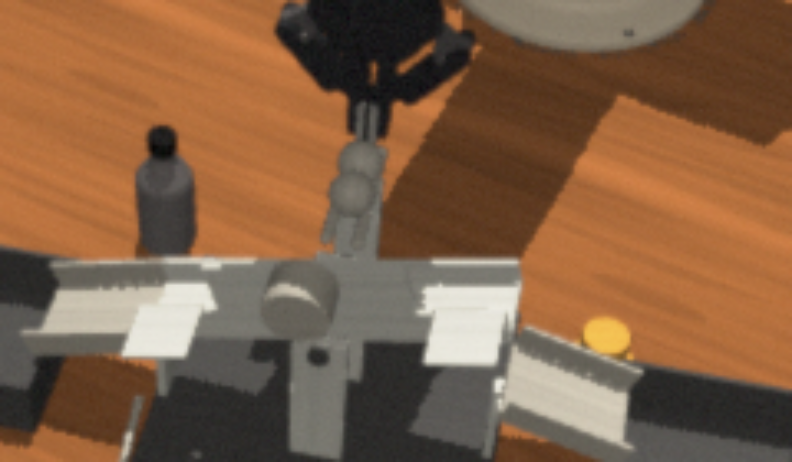

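Both balls are moving with the finger, which is in contact with ball 0 at (361,160). Continuing.

```bash
python3 -m inch '[{"rotation":[0,0,0],"slide":[0,-0.7,0],"fingers":1},{"rotation":[0,0,0],"slide":[0,-1.4,0],"fingers":1},{"rotation":[0,0,0],"slide":[0,-2.1,0],"fingers":1},{"rotation":[0,0,0],"slide":[0,-2.8,-0.1],"fingers":1},{"rotation":[0,0,0],"slide":[0,-3.5,-0.1],"fingers":1}]';  python3 - <<'E'
from h import *
go(-.074,0,.170)
p=snap('scene','s6.png')
i=p['img'][100:240,180:480]; cv2.imwrite('pics/s6c.png',cv2.resize(i,None,fx=2.6,fy=2.6))
E
```

```text
clock: 7.05
ee_pos: [0.4868, 0.0181, 0.1857]
tcp_rot: [3.139, 0.002, -1.306]
ft_force: [-0.7, -0.9, 0.5]
finger_gap: 0.0001
slide [-0.05  0.39  0.17] turn [ 0.12  0.09 -0.07]
```

View pics/s6c.png

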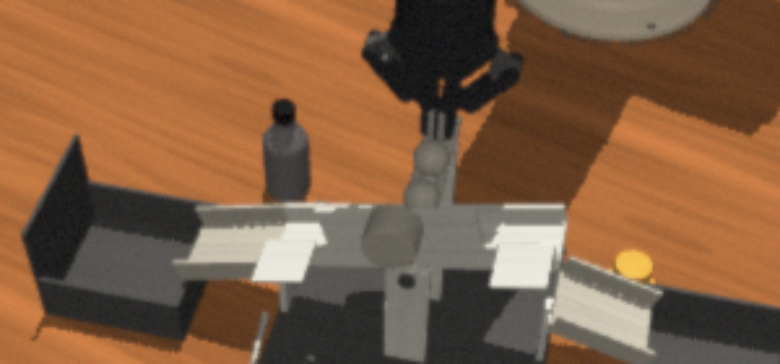

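```bash
python3 -m inch '[{"rotation":[0,0,0],"slide":[0,-0.5,0],"fingers":1},{"rotation":[0,0,0],"slide":[0,-1.0,0],"fingers":1},{"rotation":[0,0,0],"slide":[0,-1.0,0],"fingers":1},{"rotation":[0,0,0],"slide":[0,-1.0,0],"fingers":1},{"rotation":[0,0,0],"slide":[0,-1.0,0],"fingers":1}]';  python3 - <<'E'
from h import *
go(-.074,0,.170)
p=snap('scene','s7.png')
i=p['img'][100:240,180:480]; cv2.imwrite('pics/s7c.png',cv2.resize(i,None,fx=2.6,fy=2.6))
E
```

```text
clock: 7.6
ee_pos: [0.4971, 0.0208, 0.1855]
tcp_rot: [3.14, 0.002, -1.306]
ft_force: [-0.1, 1.1, 0.2]
finger_gap: -0.0002
slide [-0.06  1.45  0.15] turn [ 0.1   0.09 -0.07]
```

View pics/s7c.png

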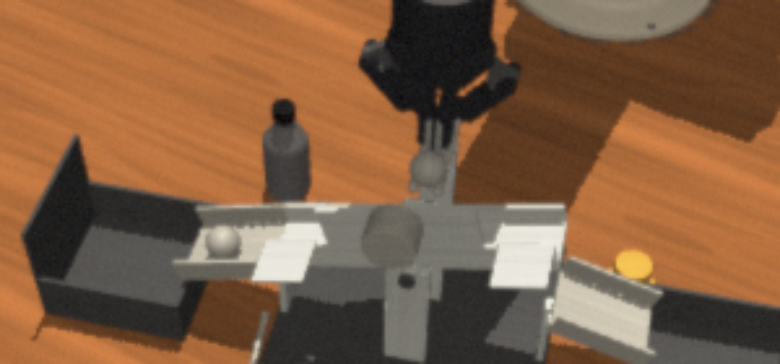

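Ball 1 is rolling down the right chute at (222,241), and ball 0 is still on the rails at (428,170). Next I'll push ball 0.

```bash
python3 -m inch '[{"rotation":[0,0,0],"slide":[0,-0.7,0],"fingers":1},{"rotation":[0,0,0],"slide":[0,-1.3,0],"fingers":1},{"rotation":[0,0,0],"slide":[0,-1.9,-0.1],"fingers":1},{"rotation":[0,0,0],"slide":[0,-2.4,-0.1],"fingers":1},{"rotation":[0,0,0],"slide":[0,-2.8,-0.1],"fingers":1}]'; python3 -m inch '[{"rotation":[0,0,0],"slide":[0,0,0],"fingers":1},{"rotation":[0,0,0],"slide":[0,0,0],"fingers":1},{"rotation":[0,0,0],"slide":[0,0,0],"fingers":1}]';  python3 - <<'E'
from h import *
go(-.074,0,.170)
p=snap('scene','s8.png')
i=p['img'][100:240,180:480]; cv2.imwrite('pics/s8c.png',cv2.resize(i,None,fx=2.6,fy=2.6))
E
```

```text
clock: 8.15
ee_pos: [0.5247, 0.0283, 0.1863]
tcp_rot: [3.14, 0.002, -1.306]
ft_force: [0.4, 0.1, 0.3]
finger_gap: 0.0
clock: 8.45
ee_pos: [0.5245, 0.0283, 0.1863]
tcp_rot: [3.14, 0.002, -1.306]
ft_force: [-0.3, 0.2, -0.2]
finger_gap: -0.0001
slide [-0.06  4.29  0.24] turn [ 0.12  0.09 -0.07]
```

View pics/s8c.png

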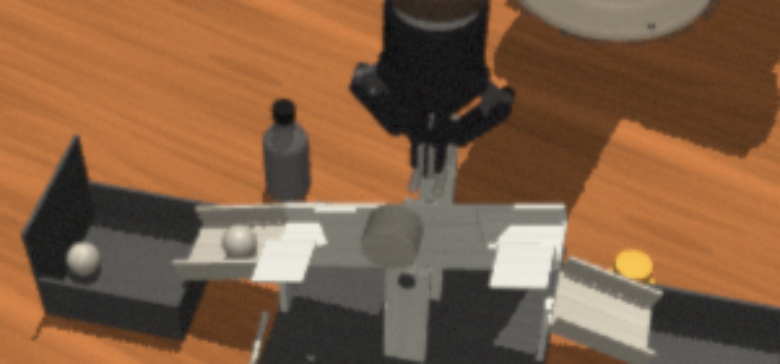

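Ball 1 is in the right tray at (83,260) and ball 0 is on the right chute at (240,240). I'll lift and back off while they settle.

```bash
python3 -m inch '[{"rotation":[0,0,0],"slide":[0,0.5,-2],"fingers":1},{"rotation":[0,0,0],"slide":[0,3,-5],"fingers":1},{"rotation":[0,0,0],"slide":[0,7,-7],"fingers":1},{"rotation":[0,0,0],"slide":[0,11,-8],"fingers":1},{"rotation":[0,0,0],"slide":[0,14,-8],"fingers":1}]'; for i in 1 2 3; do python3 -m inch '[{"rotation":[0,0,0],"slide":[0,0,0],"fingers":1},{"rotation":[0,0,0],"slide":[0,0,0],"fingers":1},{"rotation":[0,0,0],"slide":[0,0,0],"fingers":1},{"rotation":[0,0,0],"slide":[0,0,0],"fingers":1},{"rotation":[0,0,0],"slide":[0,0,0],"fingers":1}]'|head -2; done;  python3 - <<'E'
from h import *
for k in range(2):
    p=snap('scene',f's9{k}.png')
    for n in ['ball0_center','ball1_center','left_pad','right_pad','right_tray','oiler','bushing','vblock','driver']: print(n,[(np.round(x['at'],4),round(x['p'],2)) for x in manip.pinpoint(p,n)[:2]])
i=p['img'][100:300,160:520]; cv2.imwrite('pics/s9c.png',cv2.resize(i,None,fx=2.2,fy=2.2))
E
```

```text
clock: 9.0
ee_pos: [0.388, -0.0088, 0.2685]
tcp_rot: [-3.141, 0.001, -1.306]
ft_force: [0.5, -0.8, 0.0]
finger_gap: 0.0003
clock: 9.5
ee_pos: [0.3885, -0.0087, 0.2679]
clock: 10.0
ee_pos: [0.3885, -0.0086, 0.2679]
clock: 10.5
ee_pos: [0.3885, -0.0086, 0.268]
ball0_center [(array([ 0.6313, -0.2307,  0.0185]), 0.49)]
ball1_center [(array([ 0.6432, -0.249 ,  0.0209]), 0.43), (array([ 0.6349, -0.2296,  0.0204]), 0.25)]
left_pad [(array([0.5728, 0.1335, 0.1676]), 0.81)]
right_pad [(array([ 0.6257, -0.0464,  0.1206]), 0.61)]
right_tray [(array([ 0.6223, -0.2117,  0.0045]), 0.67)]
oiler [(array([ 0.4604, -0.1479,  0.0031]), 0.67)]
bushing [(array([0.5383, 0.0236, 0.1622]), 0.47), (array([0.5735, 0.1338, 0.1694]), 0.46)]
vblock [(array([ 6.274e-01,  2.138e-01, -3.000e-04]), 0.8)]
driver [(array([ 0.7035, -0.0438, -0.0045]), 0.76), (array([0.4522, 0.0074, 0.1683]), 0.32)]
ball0_center [(array([ 0.6323, -0.231 ,  0.02  ]), 0.48)]
ball1_center [(array([ 0.6439, -0.2528,  0.0208]), 0.51)]
left_pad [(array([0.5756, 0.1378, 0.1706]), 0.81)]
right_pad [(array([ 0.6302, -0.0455,  0.1211]), 0.63)]
right_tray [(array([ 0.6197, -0.2115,  0.0038]), 0.98)]
oiler [(array([ 0.4627, -0.1472,  0.0018]), 0.96), (array([ 0.6215, -0.2127,  0.0038]), 0.31)]
bushing [(array([0.4211, 0.1899, 0.0013]), 0.71)]
vblock [(array([0.6272, 0.2122, 0.0027]), 0.74)]
driver [(array([ 0.7063, -0.0456, -0.0044]), 0.8)]
```

View pics/s9c.png

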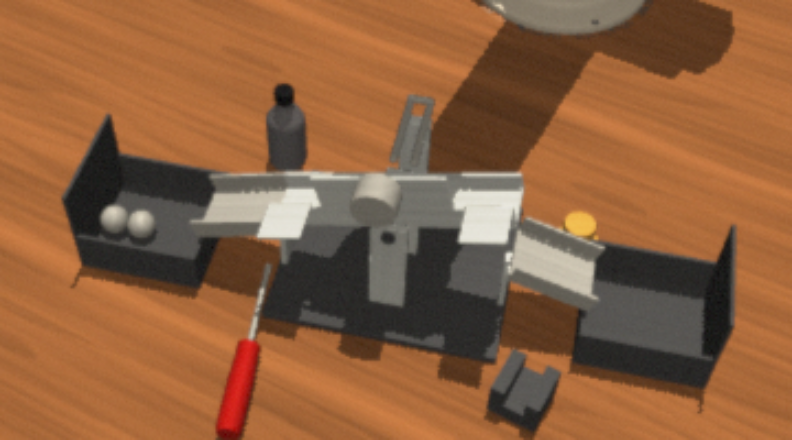

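Both balls lie at rest in the right tray at (115,219) and (141,224). The gate leans right, the loose things haven't moved and the arm is clear.

```bash
python3 -c "
from h import *
print(manip.get_obs()['ft_force']); print(manip.finish_job())"
```

```text
[-0.21475314  0.99251133  0.03441214]
the job is handed in; nothing more can be done
None
```

The job is handed in: the gate now leans right and both balls are in the right tray, with about 11 s of the 48 s used. The interface gave no verdict, so this rests on my own checks.

**What I did:** The gate started leaning left, so I pressed its raised right pad with the shut fingertips until it fell over. I then pushed the balls off the rails from behind, front ball first, and backed the arm off.

**Last checks:**
- **Gate:** the left pad is at about 169 mm and the right at about 121 mm, so the gate rests on its other stop.
- **Balls:** two looks about half a second apart put both in the right tray, about 16 mm above its floor, with no movement beyond the networks' error.
- **Loose things:** the oiler, bushing, vblock and driver are within a few mm of where they started.
- **Arm:** it stands clear, and the force reading is within its usual noise (about 1 N).

**Disagreements:** In the first of the two last looks, the network reported the bushing in the wrong place (p below 0.5). The second look and the picture show it where it started. The networks can't reliably tell the two balls apart, but the picture shows both in the tray.

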